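# Slide the spray can home into its bay

### The job

Slide the yellow spray can across the bench into the empty bay of the plywood can rack, until it stands upright and fully home against the rack's back board. It is tall and tips easily, so push it with the fingertips low on its body, well below half its height: go gently, and do not grip, lift or tip it. Leave the red can, the blue can, the jar and the tape measure where they are.

Things in the scene. Friction and masses are not known exactly. Their poses are not given: they have to be found in the camera images.
- can: The yellow spray can to put away: closed steel cylinder standing on the bench, 58 mm across up to 186 mm, then a shoulder and a yellow cap 49 mm wide up to 240 mm; 0.28 to 0.52 kg. Origin: centre of its underside, z up. Friction coefficient 0.4 to 0.65: a level push lower than 40 mm above the bench slides it, one above 70 mm tips it. Pushed in line with its centre it goes straight.
- can_top: The upper half of the same can, rigidly one with it: everything from 120 mm above the can's underside upwards. Origin on the can's axis at that height. The robot must not touch this half.
- rack: Plywood can rack fixed to the bench: back board 306 mm long (its y), 60 high, 12 thick, and four dividers 12 thick, 60 high (40 at the nose), standing 66 mm out towards the robot. Three bays, 86 mm wide, open in front and above, no floor. Origin on the bench at the middle of the back board's front face, +x from the open front into the board; bay centres at y = -98, 0, 98 mm. Yaw within 0.12 rad.
- dot: The flat yellow sticker on the bench, 50 mm across, 0.6 mm thick, that marks the can's place in the one empty bay; seen only, it is no obstacle. Origin at its centre, on the bay's centre line 29 mm in front of the back board (just where the can's centre belongs). Its axes are parallel to the rack's.
- red_can: A red spray can of the same shape and size (58 mm across, 240 mm high) standing in another bay. Origin at the centre of its underside. Leave it.
- blue_can: A blue spray can of the same shape and size standing in the third bay. Origin at the centre of its underside. Leave it.
- jar: A clear jar with a steel lid, 66 mm across and 78 mm high, standing on the bench to the right of the work (negative y). Origin at the centre of its underside. Leave it.
- tape: An orange tape measure, about 72 by 37 mm and 66 mm high, standing on the bench to the left of the work (positive y). Origin at the centre of its underside. Leave it.

How it is judged:
At the end, for the whole second after the job is handed in: The yellow can stands upright on the bench (within 0.05 rad) and at rest in the empty bay, its centre within 22 mm of the dot's, its side no more than 10 mm from the back board; the red can, blue can, jar and tape measure are within 20 mm of where they began (x of can in the frame of rack between -0.039 and -0.024 m and horizontal distance between can and dot below 0.022 m and angle between can's own z axis and vertical below 0.05 rad and height (world z) of can below 0.004 m and linear speed of can below 0.02 m/s and distance of each of red_can, blue_can, jar, tape from where it was at the start of the episode below 0.02 m); the robot touches nothing.
It fails at once if the yellow can is tipped by more than 0.2 rad (angle between can's own z axis and vertical above 0.2 rad).
It fails at once if the yellow can is lifted off the bench (height (world z) of can above 0.012 m).
It fails at once if the robot touches the upper half of the yellow can (more than 120 mm up) instead of pushing it low (contact force between any of the fingers, the arm and can_top above 0.5 N).
It fails at once if the yellow can is gripped or shoved hard (over 32 N between the fingers and the can) (contact force between the fingers and can above 32 N).
It fails at once if the red can, the blue can, the jar or the tape measure is disturbed (moved 20 mm or tipped 0.2 rad) ((distance of red_can from where it was at the start of the episode above 0.02 m or angle between red_can's own z axis and vertical above 0.2 rad) or (distance of blue_can from where it was at the start of the episode above 0.02 m or angle between blue_can's own z axis and vertical above 0.2 rad) or (distance of jar from where it was at the start of the episode above 0.02 m or angle between jar's own z axis and vertical above 0.2 rad) or (distance of tape from where it was at the start of the episode above 0.02 m or angle between tape's own z axis and vertical above 0.2 rad)).
It also fails if it takes over 58 s, if anything falls off the work surface, if the arm or the gripper's body presses on something with over 40 N, if the wrist force passes 120 N, or if a joint passes its speed limit or range.

### The arm

A 6-joint arm with a two-finger parallel gripper is mounted at the origin on the work surface. World frame = base frame: x ahead of the robot, y to its left, z up, the work surface at z = 0. Lengths are in m, angles in rad, forces in N, time in s.
With the tool pointing down it reaches from about 0.25 to 0.85 m from the base axis. Payload 12.5 kg.
Tool frame: the origin (TCP) lies between the finger pads; the fingertips stand 25 mm ahead of it and the grasp point (between the pads) lies 6 mm ahead of it; z points along the fingers, x is the direction in which the jaws open and shut, and the axes are right-handed (so a half turn about z gives the same grasp; the last joint's range is limited). The gripper opens to 93 mm and grips with 3 to 60 N. Pads are 15 mm wide; open, the fingers measure 128 mm over their backs; the gripper's body (75 mm by 188 mm) begins 65 mm behind the grasp point.
Start: joints at [1.153, 0.351, 1.652, -0, 1.139, -0.085], TCP at [0.18, 0.52, 0.217] pointing down, gripper open.
Joint ranges: [-2.75, 2.75], [-0.79, 2.1], [0.01, 2.65], [-1.57, 4.71], [0.07, 3.14], [-2.87, 2.87]. Speed limits (rad/s): [2.22, 2.22, 2.79, 3.14, 3.14, 3.14].

### API

Orientations are given as a unit quaternion [w, x, y, z].
In Python, from rig import get_state, cams, env gives the robot as it stands.
- The arm moves only by the tool servo_tool, never from a script. Its argument "steps" is text: rows parted by semicolons, each of 5 numbers parted by spaces: the opening, from -1 (shut) to 1 (fully open), then the shift along the tool's x, y, z in m, then the turn about the tool's z in degrees. A call has exactly 5 rows; each row shifts and turns the commanded pose from where the row before left it, along the tool's axes as they then stand; what a row does not reach is not made up. A row lasts 1/12 s, in which the tool goes at most 41.7 mm and 7.16 degrees, less where a joint would pass 70% of its speed; a pose out of reach is approached as far as the arm can. A call with a gripper value outside its range is refused whole. The fingers move at their own pace and stop on an object; "force" is the grip in N (left out, the last holds). Time passes only in rows, so rows that do not move let the fingers close, or fill a call up. It gives the time, the measured TCP pose, the force and the opening at its end, in the units of the state.
- get_state(): the state, without advancing time (a new reading comes with each control period).
- cams.grab_frame(name): name is "side" or "top"; returns a dict with "frame" (400x640x3 uint8, red, green, blue), "camera_matrix" (3x3 intrinsics, pixels), "R" (3x3) and "t" (3): a world point X has camera coordinates R X + t. Camera axes: x right, y down, z forward; pixel columns grow to the right and rows downward; lengths in m; the calibration is good to about 2 mm. A picture is of the moment at which its call begins. There is no depth.
- env.sign_off(): hands the job in, once; it reports no verdict.
The state is a dict: "clock": time; "joint_pos": joint angles; "qvel": joint speeds; "joint_efforts": joint torques, N m; "position": TCP position; "tcp_rot": TCP orientation; "contact_force": force on the tool from outside, world axes, zero at the start; "torque": the same for the moment, N m; "opening": finger opening in m.
Only numpy, scipy, OpenCV 4.12 (cv2) and the standard library are available. Lean on these libraries where they do the work, as an engineer would, in place of code of your own. Each camera call takes 0.05 s, during which the arm holds its last target. There are 200 camera calls.

## Working session

There is one attempt and no reset: what is moved stays moved. The work goes in short steps, Python scripts to look and compute and a tool call to move; the robot and the scene stay as the last step left them, time stands still between calls to the robot, and variables do not carry over. Pictures are saved under pics/ and viewed, about 8 in all and at most 12, crops included, and the job is handed in when it is done.

Besides the shell and the picture viewer there is one more tool, called after "Call:" by a JSON object that holds its "op" and its "data". servo_tool: Moves the arm, as the interface text tells. Its arguments: {"type":"object","properties":{"steps":{"type":"string"},"force":{"type":"number"}},"required":["steps"]}

```bash
mkdir -p pics; cat > h.py <<'E'
import numpy as np, cv2
from rig import get_state, cams, env
def grab(n,save=None):
    f=cams.grab_frame(n)
    if save: cv2.imwrite('pics/'+save,f['frame'][:,:,::-1])
    return f
def ray(f,u,v,z):
    K,R,t=map(np.array,(f['camera_matrix'],f['R'],f['t']))
    c=-R.T@t; d=R.T@np.linalg.inv(K)@np.array([u,v,1.])
    return c+d*(z-c[2])/d[2]
def proj(f,X):
    K,R,t=map(np.array,(f['camera_matrix'],f['R'],f['t']))
    p=K@(R@np.array(X)+t); return p[:2]/p[2]
E
python3 - <<'E'
from h import *
for n in('side','top'):
    f=grab(n,n+'1.png'); print(n,-np.array(f['R']).T@f['t'],f['camera_matrix'],np.array(f['R']).round(3))
    h=cv2.cvtColor(f['frame'],cv2.COLOR_RGB2HSV)
    for nm,lo,hi in(('yel',(22,120,80),(35,255,255)),('org',(8,150,80),(20,255,255)),('red',(0,150,60),(6,255,255)),('blue',(100,120,40),(130,255,255))):
        N,l,s,c=cv2.connectedComponentsWithStats(cv2.inRange(h,lo,hi))
        print(nm,[(s[i].tolist(),c[i].round(1).tolist()) for i in range(1,N) if s[i][4]>60])
s=get_state();print(s)
E
```

```text
side [ 0.11803649 -0.46356591  0.80504203] [[448.64802488   0.         322.4689203 ]
 [  0.         448.64802488 195.85337487]
 [  0.           0.           1.        ]] [[ 0.702 -0.712  0.015]
 [-0.505 -0.512 -0.695]
 [ 0.502  0.48  -0.719]]
yel [([47, 133, 67, 55, 1536], [84.2, 160.3]), ([273, 153, 24, 20, 332], [284.6, 160.9]), ([332, 205, 18, 14, 172], [339.4, 210.6])]
org [([0, 0, 231, 83, 9491], [76.3, 27.1]), ([0, 56, 640, 344, 118183], [301.5, 267.1]), ([490, 82, 32, 16, 88], [504.9, 89.0]), ([578, 119, 49, 24, 129], [602.0, 131.5]), ([36, 152, 34, 43, 331], [51.5, 174.3])]
red [([14, 100, 65, 35, 811], [43.9, 114.6]), ([306, 105, 22, 27, 447], [316.4, 117.1]), ([304, 141, 25, 39, 737], [316.1, 161.1])]
blue [([158, 58, 28, 11, 182], [171.7, 63.1]), ([41, 116, 51, 26, 531], [64.2, 128.5]), ([367, 152, 25, 16, 294], [379.2, 159.1])]
top [0.55678545 0.01875085 1.23496242] [[477.37954466   0.         321.72461512]
 [  0.         477.37954466 206.69049731]
 [  0.           0.           1.        ]] [[ 0.009 -1.    -0.009]
 [-0.999 -0.009 -0.043]
 [ 0.042  0.01  -0.999]]
yel [([32
[... 696 characters left out ...]
ck': 0.1, 'joint_pos': array([ 1.15340302e+00,  3.51219285e-01,  1.65231595e+00, -2.13853948e-05,
        1.13911460e+00, -8.46427166e-02]), 'qvel': array([-1.94595035e-03, -1.61861826e-03, -1.46537646e-03,  1.19073563e-03,
       -1.01055409e-03, -3.56452572e-05]), 'joint_efforts': array([-1.66247969e-04, -4.98023272e+01, -2.85704935e+01,  6.99950522e-02,
        2.39007000e-02, -3.57223917e-05]), 'position': array([0.17953639, 0.5195572 , 0.21645182]), 'tcp_rot': array([ 2.77571736e-04,  8.14443104e-01,  5.80243183e-01, -4.49952964e-04]), 'contact_force': array([ 0.63555422, -0.22255076, -0.63204249]), 'torque': array([-0.03821261,  0.04162481, -0.04661225]), 'opening': 0.0930967129367873}
```

View pics/top1.png

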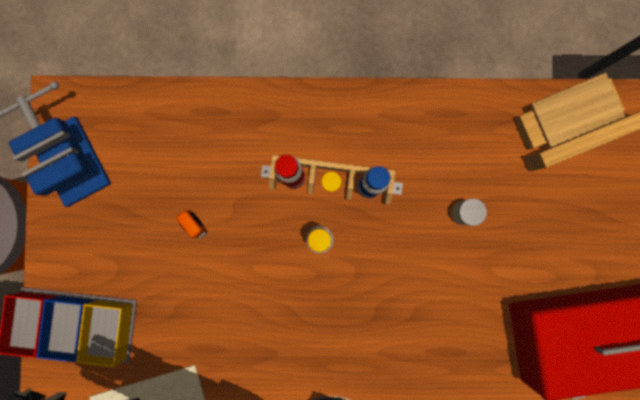

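View pics/side1.png

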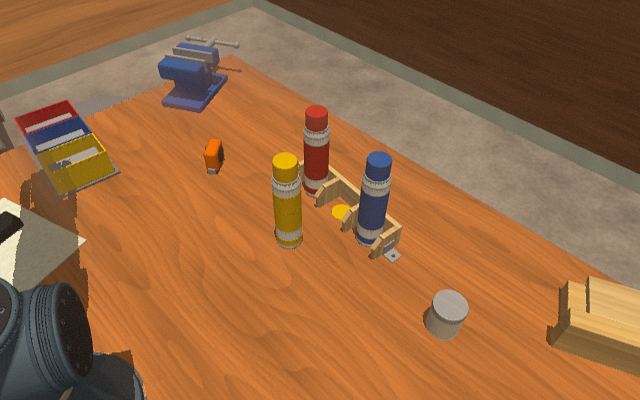

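The top view shows the yellow can's cap at (319,240), the dot at (331,181) in the middle bay, red at (286,166), blue at (377,178), the jar at (470,212) and the tape at (191,224). The side view agrees, and the gripper is out of both views.

```bash
python3 - <<'E'
from h import *
f=grab('top'); g=grab('side')
can=ray(f,319,240.1,.24);dot=ray(f,331.2,181.3,0);red=ray(f,286.2,166,.24);blue=ray(f,377.5,177.6,.24)
print('can',can,'dot',dot,'red',red,'blue',blue,'jar',ray(f,472,212,.078),'tape',ray(f,190,223,.066))
print('side: can cap top',ray(g,285,160,.24), 'dot',ray(g,340,212,0),'proj can base',proj(g,[*can[:2],0]),'proj dot',proj(g,dot),'proj captop',proj(g,can))
d=blue-red;print('yaw rb',np.arctan2(d[0],-d[1]))
h=cv2.cvtColor(f['frame'],cv2.COLOR_RGB2HSV)
m=cv2.inRange(h,(10,40,120),(28,165,255));m[:150]=0;m[205:]=0;m[:,:262]=0;m[:,405:]=0
ys,xs=np.nonzero(m);
# back board: topmost wood pixel per column
pts=[(x,ys[xs==x].min()) for x in range(303,362) if (xs==x).any()]
vx,vy,x0,y0=cv2.fitLine(np.array(pts,np.float32),cv2.DIST_HUBER,0,.01,.01).ravel()
P=[ray(f,c,y0+vy/vx*(c-x0),.06) for c in(305,360)];print(P,'slope',vy/vx,len(pts))
cv2.imwrite('pics/c.png',np.hstack([cv2.resize(f['frame'][140:270,255:410,::-1],None,fx=2.5,fy=2.5),cv2.cvtColor(cv2.resize(m[140:270,255:410],None,fx=2.5,fy=2.5),cv2.COLOR_GRAY2BGR)]))
E
```

```text
can [0.52942386 0.03356822 0.24      ] dot [0.67536831 0.00688571 0.        ] red [0.68372183 0.1037231  0.24      ] blue [ 0.66085718 -0.08746328  0.24      ] jar [ 0.59616947 -0.33329845  0.078     ] tape [0.56359208 0.35311099 0.066     ]
side: can cap top [0.52942816 0.02961224 0.24      ] dot [0.67188704 0.00594166 0.        ] proj can base [288.58900896 238.24438708] proj dot [340.69668104 211.03992693] proj captop [283.59747949 159.01365829]
yaw rb -0.11902817144226009
[array([0.72288095, 0.07272761, 0.06      ]), array([ 0.70678825, -0.06338083,  0.06      ])] slope 0.12542398 59
```

View pics/c.png

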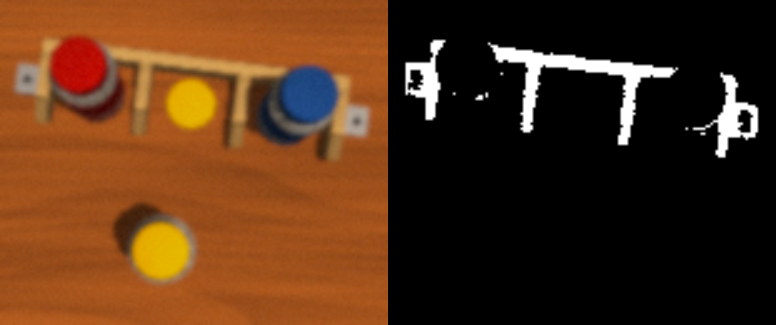

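Call:
{"op": "servo_tool", "data": {"steps": "1 0 0.03 -0.03 0; 1 0 0.03 -0.03 0; 1 0 0.03 -0.03 0; 1 -0.03 0.02 0 0; 1 -0.03 0 0 0"}}

```text
clock: 0.62
position: [0.2653, 0.4268, 0.3063]
tcp_rot: [-0.0, 0.815, 0.579, 0.001]
contact_force: [-0.3, -0.2, -1.3]
opening: 0.093
```

The crop shows the board and dividers clearly, with the middle bay open and the dot on its centre line; rack yaw is about -0.12. Next I bring the gripper into view to see its shape, because the vertical body could hit the tall can.

Call:
{"op": "servo_tool", "data": {"steps": "1 -0.038 0.013 0 0; 1 -0.038 0.013 0 0; 1 -0.038 0.013 0 0; 1 -0.038 0.013 0 0; 1 -0.038 0.013 0 0"}}

```text
clock: 1.03
position: [0.2611, 0.2252, 0.3051]
tcp_rot: [0.0, 0.814, 0.581, 0.0]
contact_force: [1.2, 0.3, -0.4]
opening: 0.0933
```

```bash
python3 - <<'E'
from h import *
a=grab('top')['frame'][150:400,150:550];b=grab('side')['frame']
cv2.imwrite('pics/d.png',np.vstack([cv2.resize(a,(480,300)),cv2.resize(b[150:400,0:400],(480,300))])[:,:,::-1])
print(get_state()['position'],get_state()['joint_pos'])
E
```

```text
[0.26159039 0.22330817 0.30546207] [ 5.71643332e-01 -1.44821207e-01  1.98605386e+00 -8.14630597e-04
  1.29991573e+00 -6.62178717e-01]
```

View pics/d.png

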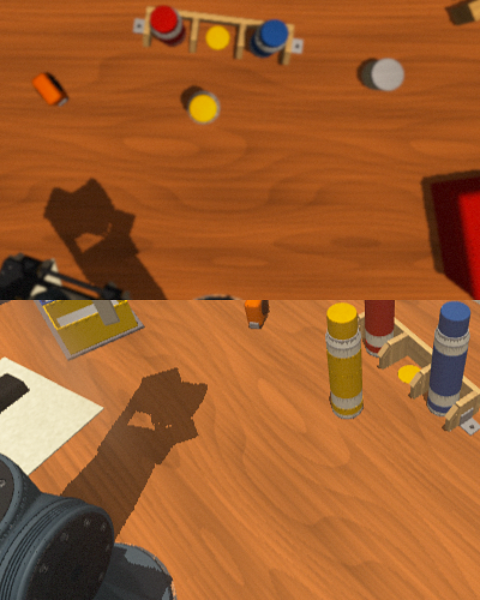

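Call:
{"op": "servo_tool", "data": {"steps": "1 0.01 0.032 0 0; 1 0.01 0.032 0 0; 1 0.01 0.032 0 0; 1 0.01 0.03 0 0; 1 0.01 0.01 0 0"}}

```text
clock: 1.55
position: [0.4098, 0.2294, 0.3048]
tcp_rot: [0.0, 0.815, 0.58, -0.0]
contact_force: [-1.2, 0.4, -0.3]
opening: 0.0931
```

```bash
python3 - <<'E'
from h import *
a=grab('top')['frame'][180:400,150:410];b=grab('side')['frame']
cv2.imwrite('pics/e.png',np.hstack([cv2.resize(a,(390,500),fx=0,fy=0) if 0 else cv2.resize(a,(390,330)),cv2.resize(b[100:320,70:330],(390,330))])[:,:,::-1])
print(get_state()['position'],get_state()['joint_pos'])
E
```

```text
[0.40813959 0.23027344 0.30453231] [ 4.14196195e-01  1.16457099e-01  1.73142678e+00  1.63931444e-04
  1.29473449e+00 -8.22922856e-01]
```

View pics/e.png

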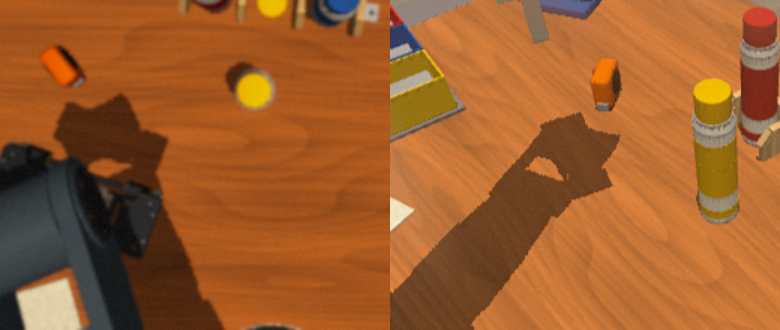

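The gripper body is about 188 mm along the jaw direction and 75 mm across. Pointing straight down, it would hit the can's upper half before the fingertips reached it, so the tool has to lean. I'll turn tool y to the push azimuth (-10°), then check whether reaching past the workspace limit makes the tool lean and whether it keeps that lean.

Call:
{"op": "servo_tool", "data": {"steps": "1 0 0 -0.03 -5; 1 0 0 -0.02 -4; -0.3 -0.04 0 0 0; -0.3 -0.04 0 0 0; -0.3 -0.04 0 0 0"}}

```text
clock: 2.07
position: [0.3841, 0.1111, 0.3553]
tcp_rot: [0.0, 0.766, 0.643, 0.0]
contact_force: [-0.4, -0.5, 1.2]
opening: 0.078
```

Call:
{"op": "servo_tool", "data": {"steps": "-0.3 -0.04 0.01 0 0; -0.3 -0.04 0.01 0 0; -0.3 -0.04 0.01 0 0; -0.3 -0.04 0.01 0 0; -0.3 -0.04 0.01 0 0"}}

```text
clock: 2.48
position: [0.399, -0.0952, 0.3556]
tcp_rot: [0.0, 0.766, 0.643, 0.0]
contact_force: [0.9, 0.3, 0.7]
opening: 0.0442
```

Call:
{"op": "servo_tool", "data": {"steps": "-0.3 -0.02 0.03 0 0; -0.3 0 0.04 0 0; -0.3 0 0.04 0 0; -0.3 0 0.04 0 0; -0.3 0 0.04 0 0"}}

```text
clock: 2.9
position: [0.5848, -0.1463, 0.3553]
tcp_rot: [-0.0, 0.766, 0.642, 0.0]
contact_force: [-0.5, -1.2, 0.6]
opening: 0.0324
```

Call:
{"op": "servo_tool", "data": {"steps": "-0.3 0 0.04 0 0; -0.3 0 0.04 0 0; -0.3 0 0.04 0 0; -0.3 0 0.04 0 0; -0.3 0 0.04 0 0"}}

```text
clock: 3.32
position: [0.7705, -0.1788, 0.3554]
tcp_rot: [-0.0, 0.766, 0.643, -0.0]
contact_force: [0.6, 0.5, 0.7]
opening: 0.0323
```

Call:
{"op": "servo_tool", "data": {"steps": "-0.3 0 0.04 0 0; -0.3 0 0.04 0 0; -0.3 0 0.04 0 0; -0.3 0 0.04 0 0; -0.3 0 0.04 0 0"}}

```text
clock: 3.73
position: [0.8497, -0.1905, 0.3229]
tcp_rot: [0.014, 0.766, 0.643, 0.011]
contact_force: [0.8, -0.4, -1.7]
opening: 0.0326
```

Call:
{"op": "servo_tool", "data": {"steps": "-0.3 0 0.04 0 0; -0.3 0 0.04 0 0; -0.3 0 0.04 0 0; -0.3 0 0.04 0 0; -0.3 0 0.04 0 0"}}

```text
clock: 4.15
position: [0.8991, -0.1929, 0.2931]
tcp_rot: [0.065, 0.763, 0.641, 0.05]
contact_force: [-0.2, 1.4, -0.2]
opening: 0.0323
```

```bash
python3 - <<'E'
from h import *
s=get_state()
for k in('position','joint_pos','tcp_rot','qvel'):print(k,s[k].round(3))
E
```

```text
position [ 0.899 -0.193  0.293]
joint_pos [-0.264  1.178  0.015  0.008  1.783 -1.658]
tcp_rot [0.065 0.763 0.641 0.05 ]
qvel [ 0.02   0.084 -0.002  0.011 -0.367  0.022]
```

The tool leans outward at its reach limit (9.5° so far), so I keep going to about 35°.

Call:
{"op": "servo_tool", "data": {"steps": "-0.3 0 0.04 0 0; -0.3 0 0.04 0 0; -0.3 0 0.04 0 0; -0.3 0 0.04 0 0; -0.3 0 0.04 0 0"}}

```text
clock: 4.57
position: [0.9384, -0.1945, 0.2824]
tcp_rot: [0.112, 0.758, 0.636, 0.087]
contact_force: [-1.1, -0.5, -0.8]
opening: 0.0325
```

Call:
{"op": "servo_tool", "data": {"steps": "-0.3 0 0.04 0 0; -0.3 0 0.04 0 0; -0.3 0 0.04 0 0; -0.3 0 0.04 0 0; -0.3 0 0.04 0 0"}}

```text
clock: 4.98
position: [0.9702, -0.1967, 0.2965]
tcp_rot: [0.16, 0.75, 0.629, 0.125]
contact_force: [0.2, -0.4, -0.1]
opening: 0.0326
```

Call:
{"op": "servo_tool", "data": {"steps": "-0.3 0 0.04 0 0; -0.3 0 0.04 0 0; -0.3 0 0.04 0 0; -0.3 0 0.04 0 0; -0.3 0 0.04 0 0"}}

```text
clock: 5.4
position: [0.9937, -0.1974, 0.3307]
tcp_rot: [0.205, 0.74, 0.62, 0.161]
contact_force: [-0.5, -0.2, 0.0]
opening: 0.0327
```

Call:
{"op": "servo_tool", "data": {"steps": "-0.3 0 0.04 0 0; -0.3 0 0.04 0 0; -0.3 0 0.04 0 0; -0.3 0 0.04 0 0; -0.3 0 0.04 0 0"}}

```text
clock: 5.82
position: [1.0088, -0.1963, 0.3812]
tcp_rot: [0.249, 0.727, 0.61, 0.196]
contact_force: [0.2, 0.4, 0.4]
opening: 0.0328
```

Call:
{"op": "servo_tool", "data": {"steps": "-0.3 0 -0.03 0 0; -0.3 0 -0.03 0 0; -0.3 0 -0.03 0 0; -0.3 0 -0.03 0 0; -0.3 0 -0.03 0 0"}}

```text
clock: 6.23
position: [0.9322, -0.184, 0.3208]
tcp_rot: [0.249, 0.726, 0.61, 0.197]
contact_force: [1.8, -0.2, 0.4]
opening: 0.0328
```

```bash
cat >> h.py <<'E'
from scipy.spatial.transform import Rotation as Ro
def tool():
    s=get_state(); w,x,y,z=s['tcp_rot']; return s,np.array(s['position']),Ro.from_quat([x,y,z,w]).as_matrix()
def to(target,off=0.025):
    """tool-axis shift taking the point `off` ahead of the TCP to target"""
    s,p,R=tool(); return R.T@(np.array(target)-(p+off*R[:,2]))
E
python3 - <<'E'
from h import *
s,p,R=tool();print(s['clock'],p.round(4),s['joint_pos'].round(3));print(R.round(3),'tip',p+.025*R[:,2],'tilt',np.degrees(np.arccos(-R[2,2])),'az z',np.degrees(np.arctan2(R[1,2],R[0,2])))
E
```

```text
6.2333 [ 0.9322 -0.184   0.3208] [-0.252  0.787  0.825  0.038  0.885 -1.663]
[[ 0.179  0.788  0.589]
 [ 0.984 -0.133 -0.122]
 [-0.018  0.601 -0.799]] tip [ 0.94694377 -0.18703596  0.30079502] tilt 36.96776573852563 az z -11.686147791410388
```

The 37° lean holds after backing off, with azimuth about -12°, close to the push line. Next I compute the move to a staging point behind the can.

```bash
python3 - <<'E'
from h import *
s,p,R=tool()
for t in([.70,-.17,.31],[.43,.05,.30]): print(t,to(t).round(4))
a,b=np.array([.70,-.17,.31]),np.array([.43,.05,.30]);print((R.T@(b-a)).round(4),(R.T@[0,0,-.1]).round(4))
E
```

```text
[0.7, -0.17, 0.31] [-0.0276 -0.1913 -0.1549]
[0.43, 0.05, 0.3] [ 0.1406 -0.4393 -0.3327]
[ 0.1682 -0.248  -0.1778] [ 0.0018 -0.0601  0.0799]
```

Call:
{"op": "servo_tool", "data": {"steps": "-0.3 -0.004 -0.027 -0.022 0; -0.3 -0.004 -0.027 -0.022 0; -0.3 -0.004 -0.027 -0.022 0; -0.3 -0.004 -0.027 -0.022 0; -0.3 -0.004 -0.027 -0.022 0"}}

```text
clock: 6.65
position: [0.7567, -0.1724, 0.3284]
tcp_rot: [0.248, 0.727, 0.61, 0.196]
contact_force: [0.5, 0.4, 0.6]
opening: 0.0327
```

Call:
{"op": "servo_tool", "data": {"steps": "-0.3 -0.004 -0.027 -0.022 0; -0.3 -0.004 -0.027 -0.022 0; -0.3 0.017 -0.025 -0.018 0; -0.3 0.017 -0.025 -0.018 0; -0.3 0.017 -0.025 -0.018 0"}}

```text
clock: 7.07
position: [0.6054, -0.1009, 0.3287]
tcp_rot: [0.249, 0.727, 0.61, 0.196]
contact_force: [0.5, 0.3, -0.1]
opening: 0.0325
```

Call:
{"op": "servo_tool", "data": {"steps": "-0.3 0.017 -0.025 -0.018 0; -0.3 0.017 -0.025 -0.018 0; -0.3 0.017 -0.025 -0.018 0; -0.3 0.017 -0.025 -0.018 0; -0.3 0.017 -0.025 -0.018 0"}}

```text
clock: 7.48
position: [0.4693, 0.0104, 0.3244]
tcp_rot: [0.248, 0.727, 0.61, 0.197]
contact_force: [0.1, 0.0, -0.4]
opening: 0.0325
```

```bash
python3 - <<'E'
from h import *
s,p,R=tool();print(s['clock'],s['joint_pos'].round(3),R.round(3),'tip',p+.025*R[:,2])
print(to([.43,.05,.30]).round(4),to([.43,.05,.10]).round(4))
E
```

```text
7.4833 [-0.007 -0.19   2.114 -0.211  0.592 -1.266] [[ 0.18   0.788  0.589]
 [ 0.984 -0.133 -0.121]
 [-0.017  0.601 -0.799]] tip [0.48399452 0.00737892 0.30439247]
[ 0.0323 -0.0509 -0.0334] [ 0.0357 -0.171   0.1264]
```

Call:
{"op": "servo_tool", "data": {"steps": "-0.3 0.016 -0.025 -0.017 0; -0.3 0.016 -0.026 -0.017 0; -0.3 0 -0.02 0.027 0; -0.3 0 -0.02 0.027 0; -0.3 0 -0.02 0.027 0"}}

```text
clock: 7.9
position: [0.4162, 0.0516, 0.2195]
tcp_rot: [0.248, 0.726, 0.61, 0.198]
contact_force: [1.1, -0.6, -0.4]
opening: 0.0325
```

Call:
{"op": "servo_tool", "data": {"steps": "-0.3 0 -0.02 0.027 0; -0.3 0 -0.02 0.027 0; -0.3 0 -0.02 0.026 0; -0.3 0 0 0 0; -0.3 0 0 0 0"}}

```text
clock: 8.32
position: [0.4192, 0.044, 0.1696]
tcp_rot: [0.257, 0.728, 0.606, 0.193]
contact_force: [-0.2, 0.5, 0.0]
opening: 0.0326
```

```bash
python3 - <<'E'
from h import *
s,p,R=tool();print(s['clock'],s['joint_pos'].round(3),R.round(3),'tip',p+.025*R[:,2])
print(to([.435,.05,.022]).round(4))
b=grab('side')['frame'];cv2.imwrite('pics/f.png',cv2.resize(b[60:320,120:460],(680,520))[:,:,::-1])
E
```

```text
8.3167 [ 0.142  0.007  2.41  -1.142  0.248 -0.188] [[ 0.191  0.783  0.592]
 [ 0.981 -0.133 -0.141]
 [-0.032  0.608 -0.793]] tip [0.43400033 0.04049938 0.14978952]
[ 0.0135 -0.0782  0.1006]
```

View pics/f.png

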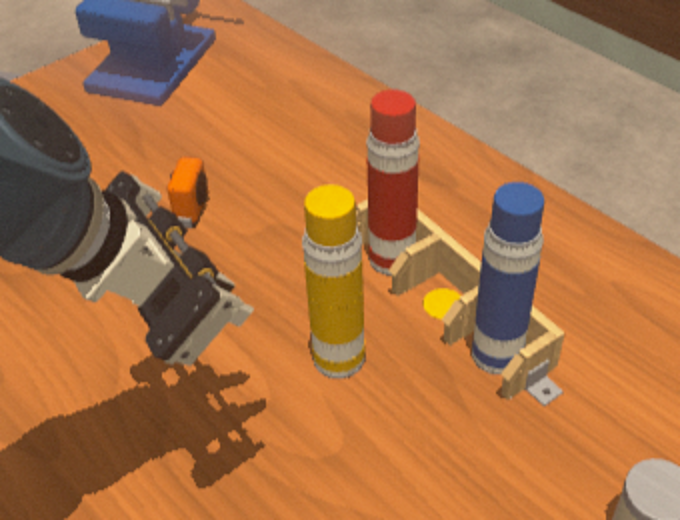

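The leaned gripper is clear of the can, which stands at (335,290) with the fingertips left of it at (245,315). The wrist is near its singularity (j5 = 0.25), so I descend slowly.

Call:
{"op": "servo_tool", "data": {"steps": "-0.3 0.002 -0.008 0.01 0; -0.3 0.002 -0.008 0.01 0; -0.3 0.002 -0.008 0.01 0; -0.3 0.002 -0.008 0.01 0; -0.3 0.002 -0.008 0.01 0"}}

```text
clock: 8.78
position: [0.4212, 0.0564, 0.1294]
tcp_rot: [0.252, 0.731, 0.607, 0.183]
contact_force: [0.4, -0.2, -1.1]
opening: 0.0324
```

```bash
cat >p.py <<'E'
from h import *
s,p,R=tool();print(s['clock'],s['joint_pos'].round(3),'\n',R.round(3),'tip',(p+.025*R[:,2]).round(4),'tilt',np.degrees(np.arccos(-R[2,2])).round(1),'az',np.degrees(np.arctan2(R[1,2],R[0,2])).round(1))
print(to([.435,.05,.022]).round(4))
E
python3 p.py
```

```text
8.7833 [ 0.189  0.136  2.418 -1.564  0.254  0.29 ] 
 [[ 0.196  0.796  0.573]
 [ 0.98  -0.136 -0.147]
 [-0.039  0.59  -0.806]] tip [0.4355 0.0527 0.1092] tilt 36.3 az -14.4
[ 0.0007 -0.0515  0.0704]
```

Call:
{"op": "servo_tool", "data": {"steps": "-0.3 0 -0.008 0.01 0; -0.3 0 -0.008 0.01 0; -0.3 0 -0.008 0.01 0; -0.3 0 -0.008 0.01 0; -0.3 0 -0.008 0.01 0"}}

```text
clock: 9.2
position: [0.4204, 0.0651, 0.1029]
tcp_rot: [0.239, 0.739, 0.609, 0.162]
contact_force: [0.3, 0.0, 0.4]
opening: 0.0326
```

```bash
python3 p.py
```

```text
9.2 [ 0.221  0.217  2.399 -1.569  0.272  0.338] 
 [[ 0.206  0.822  0.531]
 [ 0.977 -0.144 -0.157]
 [-0.052  0.551 -0.833]] tip [0.4336 0.0612 0.0821] tilt 33.6 az -16.4
[-0.0075 -0.0304  0.0526]
```

Call:
{"op": "servo_tool", "data": {"steps": "-0.3 -0.001 -0.007 0.012 0; -0.3 -0.002 -0.007 0.012 0; -0.3 -0.002 -0.006 0.012 0; -0.3 -0.002 -0.006 0.01 0; -0.3 0 -0.006 0.01 0"}}

```text
clock: 9.62
position: [0.4281, 0.0657, 0.0762]
tcp_rot: [0.228, 0.746, 0.61, 0.141]
contact_force: [0.4, -0.7, 0.3]
opening: 0.0324
```

```bash
python3 p.py
```

```text
9.6167 [ 0.219  0.304  2.364 -1.57   0.273  0.351] 
 [[ 0.216  0.846  0.487]
 [ 0.974 -0.152 -0.168]
 [-0.068  0.511 -0.857]] tip [0.4403 0.0615 0.0548] tilt 31.0 az -19.0
[-0.0101 -0.0195  0.0274]
```

Call:
{"op": "servo_tool", "data": {"steps": "-0.3 -0.003 -0.005 0.01 0; -0.3 -0.003 -0.005 0.01 0; -0.3 -0.003 -0.005 0.008 0; -0.3 -0.002 -0.004 0.006 0; -0.3 0 0 0 0"}}

```text
clock: 10.03
position: [0.4314, 0.0599, 0.0608]
tcp_rot: [0.22, 0.75, 0.611, 0.127]
contact_force: [-0.6, 0.2, -0.7]
opening: 0.0325
```

```bash
python3 p.py
```

```text
10.0333 [ 0.2    0.349  2.347 -1.57   0.266  0.342] 
 [[ 0.222  0.86   0.459]
 [ 0.972 -0.157 -0.175]
 [-0.078  0.485 -0.871]] tip [0.4429 0.0555 0.039 ] tilt 29.4 az -20.9
[-0.0058 -0.0142  0.0122]
```

Call:
{"op": "servo_tool", "data": {"steps": "-0.3 -0.003 -0.005 0.008 0; -0.3 -0.002 -0.004 0.006 0; -0.3 -0.002 -0.004 0.006 0; -0.3 -0.001 -0.002 0.004 0; -0.3 0 0 0 0"}}

```text
clock: 10.45
position: [0.4325, 0.0561, 0.0496]
tcp_rot: [0.215, 0.753, 0.611, 0.117]
contact_force: [0.4, 1.0, 0.4]
opening: 0.0325
```

```bash
python3 p.py; python3 - <<'E'
from h import *
f=grab('top');g=grab('side')
cv2.imwrite('pics/g.png',np.hstack([cv2.resize(f['frame'][150:310,230:420],(380,320)),cv2.resize(g['frame'][130:290,180:370],(380,320))])[:,:,::-1])
for z in(.02,):
  print(proj(f,[.53,.032,0]))
E
```

```text
10.45 [ 0.188  0.381  2.336 -1.57   0.262  0.337] 
 [[ 0.225  0.87   0.439]
 [ 0.971 -0.161 -0.18 ]
 [-0.086  0.467 -0.88 ]] tip [0.4435 0.0517 0.0276] tilt 28.3 az -22.3
[-0.003  -0.0097  0.0015]
[321.01662179 237.33389135]
```

View pics/g.png

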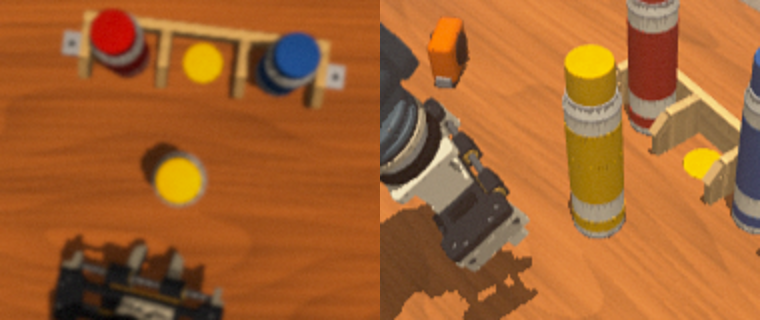

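The fingertips, at (137,255) and (175,262) in the left (top) half, sit low and squarely behind the can at (180,180), and the body is clear. Next I compute the approach and push vectors.

```bash
python3 - <<'E'
from h import *
s,p,R=tool();print('approach',to([.485,.0407,.020]).round(4),'unit10mm',(R.T@[.00984,-.0018,0]).round(5))
E
```

```text
approach [-0.0006  0.0343  0.0271] unit10mm [0.00047 0.00885 0.00465]
```

Call:
{"op": "servo_tool", "data": {"steps": "-0.3 0 0.007 0.006 0; -0.3 0 0.007 0.006 0; -0.3 0 0.007 0.005 0; -0.3 0 0.007 0.005 0; -0.3 0 0.006 0.005 0"}}

```text
clock: 10.97
position: [0.4753, 0.0456, 0.042]
tcp_rot: [0.215, 0.753, 0.611, 0.118]
contact_force: [-0.0, -0.0, -0.6]
opening: 0.0323
```

```bash
python3 p.py;python3 - <<'E'
from h import *
print('to contact',to([.500,.038,.020]).round(4))
E
```

```text
10.9667 [ 0.138  0.441  2.25  -1.514  0.241  0.233] 
 [[ 0.225  0.869  0.44 ]
 [ 0.97  -0.161 -0.18 ]
 [-0.085  0.468 -0.88 ]] tip [0.4863 0.0411 0.02  ] tilt 28.4 az -22.2
[-0.0031 -0.0451 -0.026 ]
to contact [0.0001 0.0124 0.0066]
```

Call:
{"op": "servo_tool", "data": {"steps": "-0.3 0 0.0027 0.0014 0; -0.3 0 0.0027 0.0014 0; -0.3 0 0.0027 0.0014 0; -0.3 0 0.0027 0.0014 0; -0.3 0 0.0027 0.0014 0"}}

```text
clock: 11.38
position: [0.4888, 0.0425, 0.0422]
tcp_rot: [0.215, 0.753, 0.611, 0.118]
contact_force: [-0.3, 0.7, -0.7]
opening: 0.0325
```

Call:
{"op": "servo_tool", "data": {"steps": "-0.3 0 0.0027 0.0014 0; -0.3 0 0.0027 0.0014 0; -0.3 0 0.0027 0.0014 0; -0.3 0 0.0027 0.0014 0; -0.3 0 0.0027 0.0014 0"}}

```text
clock: 11.8
position: [0.5035, 0.0389, 0.0422]
tcp_rot: [0.215, 0.753, 0.611, 0.117]
contact_force: [-2.1, -0.9, 0.3]
opening: 0.0327
```

```bash
cat >> p.py <<'E'
f=grab('top');fr=f['frame']
h=cv2.cvtColor(fr,cv2.COLOR_RGB2HSV)
N,l,st,c=cv2.connectedComponentsWithStats(cv2.inRange(h,(22,120,80),(35,255,255)))
for i in range(1,N):
    if st[i][4]>60 and 250<c[i][0]<400 and st[i][1]<280: print('yel',st[i],c[i].round(1),ray(f,*c[i],.24).round(4),ray(f,*c[i],0).round(4))
g=grab('side')
cv2.imwrite('pics/last.png',np.hstack([cv2.resize(fr[150:310,230:420],(380,320)),cv2.resize(g['frame'][100:260,220:410],(380,320))])[:,:,::-1])
E
python3 p.py
```

```text
11.8 [ 0.111  0.467  2.187 -1.378  0.234  0.068] 
 [[ 0.225  0.87   0.439]
 [ 0.97  -0.161 -0.18 ]
 [-0.086  0.467 -0.88 ]] tip [0.5145 0.0344 0.0202] tilt 28.3 az -22.3
[-0.0029 -0.0708 -0.0393]
yel [322 173  19  18 260] [331.1 181.3] [0.6523 0.0094 0.24  ] [0.6754 0.0071 0.    ]
yel [308 228  22  22 367] [318.9 238.5] [0.5328 0.0337 0.24  ] [0.527  0.0373 0.    ]
```

```bash
python3 - <<'E'
from h import *
g=grab('side');f=grab('top')
cv2.imwrite('pics/i.png',np.hstack([cv2.resize(f['frame'][190:290,270:370],(400,400),interpolation=2),cv2.resize(g['frame'][140:260,215:335],(400,400),interpolation=2)])[:,:,::-1])
E
```

```text
(no output)
```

View pics/i.png

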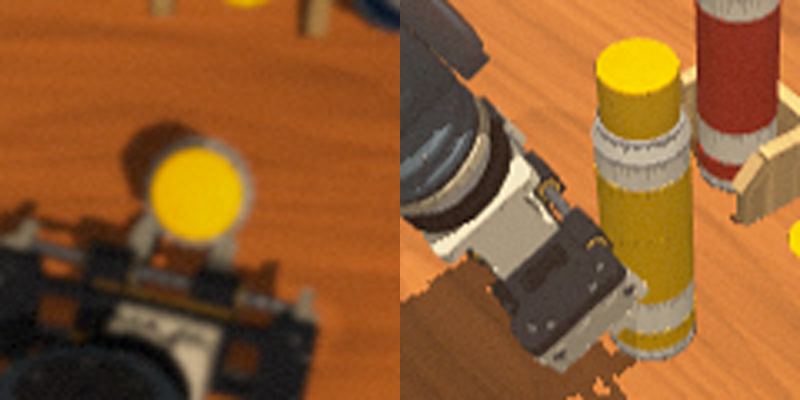

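The fingertips straddle the can low down, the body is visibly clear of it, and the 2 N matches sliding friction. I continue the push.

Call:
{"op": "servo_tool", "data": {"steps": "-0.3 0.0002 0.0035 0.0019 0; -0.3 0.0002 0.0035 0.0019 0; -0.3 0.0002 0.0035 0.0019 0; -0.3 0.0002 0.0035 0.0019 0; -0.3 0.0002 0.0035 0.0019 0"}}

```text
clock: 12.42
position: [0.5236, 0.0355, 0.042]
tcp_rot: [0.215, 0.753, 0.611, 0.118]
contact_force: [-2.2, 0.1, 1.3]
opening: 0.0325
```

```bash
python3 p.py
```

```text
12.4167 [ 0.097  0.487  2.142 -1.284  0.233 -0.042] 
 [[ 0.225  0.87   0.44 ]
 [ 0.971 -0.16  -0.18 ]
 [-0.086  0.467 -0.88 ]] tip [0.5346 0.031  0.02  ] tilt 28.3 az -22.2
[-0.0041 -0.0887 -0.0489]
yel [323 172  18  19 261] [331.2 181.2] [0.6525 0.0092 0.24  ] [0.6756 0.0069 0.    ]
yel [310 218  22  22 364] [320.3 228.9] [0.5527 0.031  0.24  ] [0.5517 0.0339 0.    ]
```

Call:
{"op": "servo_tool", "data": {"steps": "-0.3 0.0001 0.0035 0.0019 0; -0.3 0.0001 0.0035 0.0019 0; -0.3 0.0001 0.0035 0.0019 0; -0.3 0.0001 0.0035 0.0019 0; -0.3 0.0001 0.0035 0.0019 0"}}

```text
clock: 12.93
position: [0.543, 0.0314, 0.0418]
tcp_rot: [0.215, 0.753, 0.611, 0.118]
contact_force: [-1.8, -0.2, 0.5]
opening: 0.0326
```

Call:
{"op": "servo_tool", "data": {"steps": "-0.3 0.0001 0.0035 0.0019 0; -0.3 0.0001 0.0035 0.0019 0; -0.3 0.0001 0.0035 0.0019 0; -0.3 0.0001 0.0035 0.0019 0; -0.3 0.0001 0.0035 0.0019 0"}}

```text
clock: 13.35
position: [0.5625, 0.0274, 0.0416]
tcp_rot: [0.215, 0.753, 0.611, 0.118]
contact_force: [-3.1, -0.0, 0.4]
opening: 0.0325
```

Call:
{"op": "servo_tool", "data": {"steps": "-0.3 0.0001 0.0035 0.0019 0; -0.3 0.0001 0.0035 0.0019 0; -0.3 0.0001 0.0035 0.0019 0; -0.3 0.0001 0.0035 0.0019 0; -0.3 0.0001 0.0035 0.0019 0"}}

```text
clock: 13.77
position: [0.582, 0.0234, 0.0413]
tcp_rot: [0.215, 0.753, 0.611, 0.118]
contact_force: [-2.2, 1.3, 1.5]
opening: 0.0324
```

```bash
python3 p.py
```

```text
13.7667 [ 0.059  0.549  2.006 -1.005  0.245 -0.362] 
 [[ 0.225  0.87   0.44 ]
 [ 0.971 -0.16  -0.18 ]
 [-0.086  0.467 -0.88 ]] tip [0.593  0.0189 0.0193] tilt 28.3 az -22.2
[-0.0056 -0.1412 -0.0774]
yel [316 172  25  40 630] [328.4 192.7] [0.6285 0.0148 0.24  ] [0.6458 0.0139 0.    ]
```

View pics/last.png

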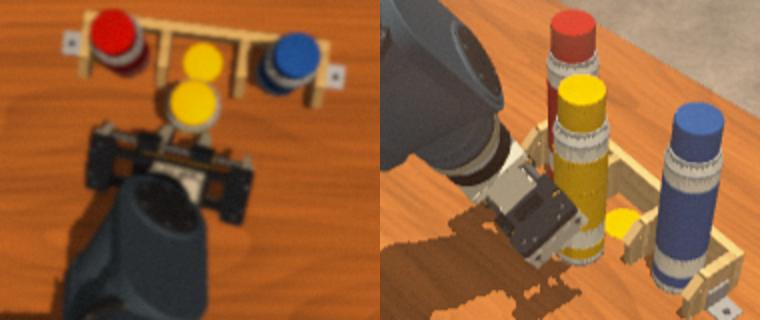

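The can is at about (.611,.019), aimed at the dot. Pushed fully home, the 188 mm wide body's left end would come very close to the red can. So I back off, shut the fingers (a single contact puts the gripper about 15 mm further back) and square the yaw to the rack.

Call:
{"op": "servo_tool", "data": {"steps": "-0.3 0 -0.0055 -0.003 0; -0.3 0 -0.0055 -0.003 0; -0.3 0 -0.0055 -0.003 0; -0.3 0 -0.0055 -0.003 0; -0.3 0 -0.0055 -0.003 0"}}

```text
clock: 14.28
position: [0.551, 0.0306, 0.0417]
tcp_rot: [0.215, 0.753, 0.611, 0.118]
contact_force: [-0.1, -0.0, -0.5]
opening: 0.0327
```

Call:
{"op": "servo_tool", "data": {"steps": "-1 0 0 0 -1; -1 0 0 0 -1; -1 0 0 0 -1; -1 0 0 0 -1; -1 0 0 0 0", "force": 10}}

```text
clock: 14.7
position: [0.5514, 0.0304, 0.0417]
tcp_rot: [0.219, 0.73, 0.638, 0.11]
contact_force: [0.7, 0.6, -0.3]
opening: 0.0039
```

```bash
python3 p.py; python3 - <<'E'
from h import *
f=grab('top');h=cv2.cvtColor(f['frame'],cv2.COLOR_RGB2HSV)
# cap circle via Hough near the expected place
m=cv2.inRange(h,(22,120,80),(35,255,255))[:, :]
x=m[180:225,300:350];cn=max(cv2.findContours(m,0,1)[0],key=lambda c:cv2.contourArea(c) if 300<c[0][0][0]<350 and c[0][0][1]<230 else 0)
pts=cn[:,0,:];lo=pts[pts[:,1]>198].astype(np.float32);c,r=cv2.minEnclosingCircle(lo);print(c,r)
A=np.c_[2*lo,np.ones(len(lo))];q=np.linalg.lstsq(A,(lo**2).sum(1),rcond=None)[0];print('circle',q[:2],np.sqrt(q[2]+q[0]**2+q[1]**2),ray(f,q[0],q[1],.24))
s,p,R=tool();print('tip->along u',to([.611-.035-.012,.019+.0085,.020]).round(4),(R.T@[.0039,-.0007,0]).round(5))
E
```

```text
14.7 [ 0.079  0.516  2.078 -1.149  0.237 -0.267] 
 [[ 0.163  0.883  0.44 ]
 [ 0.98  -0.091 -0.18 ]
 [-0.119  0.46  -0.88 ]] tip [0.5624 0.026  0.0197] tilt 28.4 az -22.2
[ 0.0026 -0.1137 -0.0624]
yel [316 172  25  40 631] [328.4 192.6] [0.6285 0.0149 0.24  ] [0.6458 0.0139 0.    ]
(326.52984619140625, 201.15672302246094) 10.690075874328613
circle [326.41215764 200.83773254] 10.309508053960911 [0.61133759 0.01885031 0.24      ]
tip->along u [0.0017 0.0016 0.0002] [-5.00e-05  3.51e-03  1.84e-03]
```

Call:
{"op": "servo_tool", "data": {"steps": "-1 0.0015 0.0035 0.0019 0; -1 0 0.0035 0.0019 0; -1 0 0.0035 0.0019 0; -1 0 0.0035 0.0019 0; -1 0 0.0035 0.0019 0"}}

```text
clock: 15.27
position: [0.5715, 0.0286, 0.0412]
tcp_rot: [0.219, 0.731, 0.637, 0.11]
contact_force: [-0.7, -0.9, -0.5]
opening: 0.0005
```

Call:
{"op": "servo_tool", "data": {"steps": "-1 0 0.0035 0.0019 0; -1 0 0.0035 0.0019 0; -1 0 0.0035 0.0019 0; -1 0 0.0035 0.0019 0; -1 0 0.0035 0.0019 0"}}

```text
clock: 15.68
position: [0.5909, 0.0253, 0.0408]
tcp_rot: [0.219, 0.731, 0.637, 0.11]
contact_force: [-2.8, -0.6, 1.8]
opening: 0.0004
```

```bash
cat > q.py <<'E'
from h import *
s,p,R=tool();tip=p+.025*R[:,2];print(s['clock'],'tip',tip.round(4),'F',s['contact_force'].round(1),R.round(3).tolist())
f=grab('top');m=cv2.inRange(cv2.cvtColor(f['frame'],cv2.COLOR_RGB2HSV),(22,120,80),(35,255,255))
m[:,:300]=0;m[:,350:]=0;m[235:]=0;m[:150]=0
pts=max(cv2.findContours(m,0,1)[0],key=cv2.contourArea)[:,0,:]
# lower arc of the cap only (the dot may merge at the top)
lo=pts[pts[:,1]>pts[:,1].max()-12].astype(float)
q=np.linalg.lstsq(np.c_[2*lo,np.ones(len(lo))],(lo**2).sum(1),rcond=None)[0]
can=ray(f,q[0],q[1],.24);print('cap',q[:2].round(1),np.sqrt(q[2]+q[0]**2+q[1]**2).round(1),can.round(4))
g=grab('side');gm=cv2.inRange(cv2.cvtColor(g['frame'],cv2.COLOR_RGB2HSV),(22,120,80),(35,255,255));gm[:,:250]=0
N,l,st,c=cv2.connectedComponentsWithStats(gm)
print('side',[(st[i].tolist(),c[i].round(1).tolist()) for i in range(1,N) if st[i][4]>40])
d=np.array([.6745,.0067]);e=can[:2]-d;y=-.118;print('rack rel dot x,y',(np.cos(y)*e[0]+np.sin(y)*e[1]).round(4),(-np.sin(y)*e[0]+np.cos(y)*e[1]).round(4))
cv2.imwrite('pics/last.png',np.hstack([cv2.resize(f['frame'][140:260,260:400],(420,360)),cv2.resize(g['frame'][80:240,250:410],(360,360))])[:,:,::-1])
E
python3 q.py
```

```text
15.6833 tip [0.6019 0.0208 0.0188] F [-2.8 -0.6  1.8] [[0.164, 0.883, 0.439], [0.979, -0.092, -0.18], [-0.118, 0.46, -0.88]]
cap [327.8 194.1] 10.4 [0.6255 0.0161 0.24  ]
side [([316, 135, 23, 15, 278], [327.0, 141.8]), ([332, 197, 18, 22, 146], [340.8, 209.0]), ([571, 315, 69, 27, 247], [607.0, 328.8])]
rack rel dot x,y -0.0498 0.0035
```

Call:
{"op": "servo_tool", "data": {"steps": "-1 0 0.0035 0.0019 0; -1 0 0.0035 0.0019 0; -1 0 0.0035 0.0019 0; -1 0 0.0035 0.0019 0; -1 0 0.0035 0.0019 0"}}

```text
clock: 16.2
position: [0.6107, 0.022, 0.0406]
tcp_rot: [0.219, 0.731, 0.637, 0.11]
contact_force: [-2.5, -0.2, 1.0]
opening: 0.0003
```

Call:
{"op": "servo_tool", "data": {"steps": "-1 0 0.0022 0.0012 0; -1 0 0.0022 0.0012 0; -1 0 0.0022 0.0012 0; -1 0 0.0022 0.0012 0; -1 0 0.0022 0.0012 0"}}

```text
clock: 16.62
position: [0.6228, 0.0199, 0.0404]
tcp_rot: [0.219, 0.731, 0.637, 0.11]
contact_force: [-2.4, 0.3, 2.0]
opening: 0.0006
```

```bash
python3 q.py
```

```text
16.6167 tip [0.6338 0.0154 0.0184] F [-2.4  0.3  2. ] [[0.164, 0.883, 0.44], [0.979, -0.092, -0.18], [-0.118, 0.46, -0.88]]
cap [331.3 179.5] 10.1 [0.6561 0.0091 0.24  ]
side [([329, 130, 23, 15, 268], [340.1, 136.5]), ([571, 316, 69, 26, 221], [605.6, 328.5])]
rack rel dot x,y -0.0186 0.0002
```

View pics/last.png

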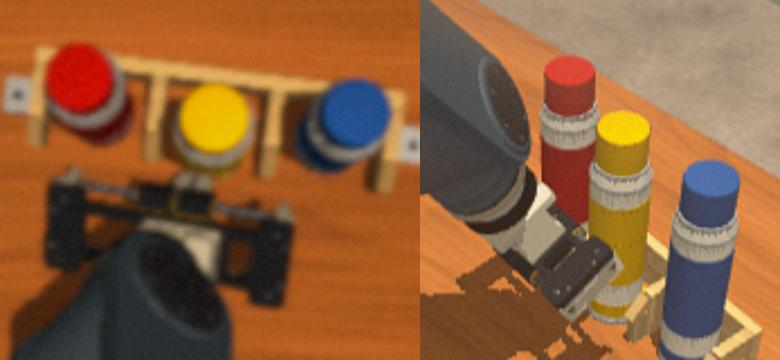

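The can is entering the bay, centred laterally, with about 19 mm left. The gripper's left end (80,178) stays clear of the red can (edge near (105,140)). I finish slowly along the rack axis.

Call:
{"op": "servo_tool", "data": {"steps": "-1 0 0.0018 0.0009 0; -1 0 0.0018 0.0009 0; -1 0 0.0018 0.0009 0; -1 0 0.0018 0.0009 0; -1 0 0.0018 0.0009 0"}}

```text
clock: 17.13
position: [0.6327, 0.0183, 0.0405]
tcp_rot: [0.219, 0.731, 0.637, 0.11]
contact_force: [-1.4, 0.7, -0.8]
opening: 0.0001
```

Call:
{"op": "servo_tool", "data": {"steps": "-1 0 0.0009 0.0004 0; -1 0 0.0009 0.0004 0; -1 0 0.0009 0.0004 0; -1 0 0.0009 0.0004 0; -1 0 0.0009 0.0004 0"}}

```text
clock: 17.55
position: [0.6374, 0.0175, 0.0408]
tcp_rot: [0.219, 0.731, 0.637, 0.11]
contact_force: [-2.0, 0.8, -0.9]
opening: 0.0004
```

```bash
python3 q.py
```

```text
17.55 tip [0.6484 0.013  0.0188] F [-2.   0.8 -0.9] [[0.164, 0.883, 0.439], [0.979, -0.092, -0.18], [-0.118, 0.46, -0.88]]
cap [333.2 172.3] 10.0 [0.6712 0.0052 0.24  ]
side [([335, 127, 23, 15, 262], [346.4, 133.9]), ([571, 316, 69, 26, 200], [605.5, 328.5])]
rack rel dot x,y -0.0031 -0.0018
```

Call:
{"op": "servo_tool", "data": {"steps": "-1 0 0.0009 0.0004 0; -1 0 0.0009 0.0004 0; -1 0 0.0005 0.0002 0; -1 0 0.0005 0.0002 0; -1 0 0 0 0"}}

```text
clock: 18.07
position: [0.6405, 0.017, 0.0411]
tcp_rot: [0.219, 0.731, 0.637, 0.11]
contact_force: [-1.1, 0.4, -0.7]
opening: 0.0004
```

```bash
python3 q.py
```

```text
18.0667 tip [0.6515 0.0125 0.0191] F [-1.1  0.4 -0.7] [[0.164, 0.883, 0.44], [0.979, -0.092, -0.18], [-0.118, 0.46, -0.88]]
cap [333.6 170.7] 10.1 [0.6747 0.0044 0.24  ]
side [([337, 127, 23, 14, 258], [347.6, 133.5]), ([571, 316, 37, 15, 105], [588.4, 322.8]), ([608, 328, 32, 14, 105], [624.4, 334.6])]
rack rel dot x,y 0.0004 -0.0023
```

Call:
{"op": "servo_tool", "data": {"steps": "-1 0 0.0005 0.0002 0; -1 0 0.0005 0.0002 0; -1 0 0.0005 0.0002 0; -1 0 0.0004 0.0002 0; -1 0 0 0 0"}}

```text
clock: 18.58
position: [0.6416, 0.0167, 0.0407]
tcp_rot: [0.218, 0.731, 0.637, 0.109]
contact_force: [-6.5, 2.0, 0.6]
opening: 0.0004
```

The force rose to 6.5 N, so the can is against the board. I retreat.

Call:
{"op": "servo_tool", "data": {"steps": "-1 0 -0.003 -0.0015 0; -1 0 -0.006 -0.003 0; -1 0 -0.01 -0.005 0; -1 0 -0.01 -0.005 0; -1 0 -0.01 -0.005 0"}}

```text
clock: 19.0
position: [0.5995, 0.024, 0.0409]
tcp_rot: [0.219, 0.731, 0.637, 0.111]
contact_force: [0.5, 0.4, -0.3]
opening: 0.0007
```

Call:
{"op": "servo_tool", "data": {"steps": "-1 0 -0.012 -0.006 0; -1 0 -0.012 -0.006 0; -1 0 -0.012 -0.006 0; -1 0 0 0 0; -1 0 0 0 0"}}

```text
clock: 19.42
position: [0.5603, 0.0306, 0.0402]
tcp_rot: [0.219, 0.731, 0.637, 0.11]
contact_force: [-0.4, 0.6, 0.2]
opening: 0.0003
```

```bash
python3 q.py; python3 - <<'E'
from h import *
f=grab('top');h=cv2.cvtColor(f['frame'],cv2.COLOR_RGB2HSV)
for nm,lo,hi in(('red',(0,150,60),(6,255,255)),('blue',(100,120,40),(130,255,255))):
    N,l,s,c=cv2.connectedComponentsWithStats(cv2.inRange(h,lo,hi))
    print(nm,[c[i].round(1).tolist() for i in range(1,N) if s[i][4]>200 and 250<c[i][0]<400])
E
```

```text
19.4167 tip [0.5713 0.0261 0.0182] F [-0.4  0.6  0.2] [[0.163, 0.883, 0.44], [0.98, -0.092, -0.179], [-0.118, 0.461, -0.88]]
cap [333.6 170.7] 10.2 [0.6746 0.0044 0.24  ]
side [([336, 127, 23, 14, 258], [347.2, 133.5]), ([571, 316, 69, 26, 303], [607.0, 328.7])]
rack rel dot x,y 0.0004 -0.0022
red [[286.2, 166.0]]
blue [[377.5, 177.7]]
```

View pics/last.png

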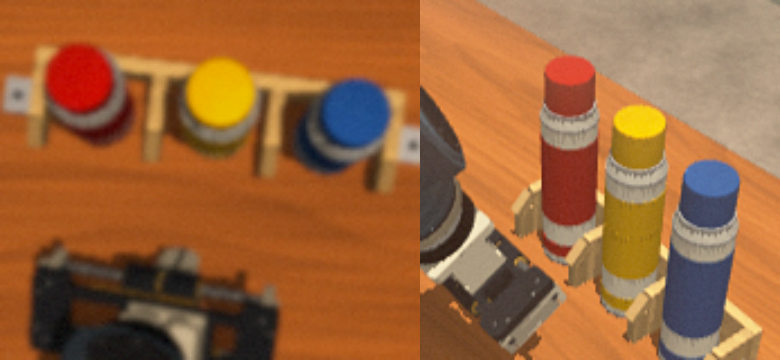

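The can stands upright in the middle bay, with its cap at (220,92) in the top view. The gripper is clear, and the red and blue cans haven't moved (same pixels within 0.1). I hand the job in.

```bash
python3 -c "
from rig import env;print(env.sign_off())"
```

```text
the job is handed in; nothing more can be done
None
```

The yellow can is standing upright in the middle bay, against the back board, and I've handed the job in. The sign-off gives no verdict.

**How it was done:** Pointing straight down, the gripper's body would have hit the can's upper half. I reached past the workspace limit so the tool leaned about 28–37°. I then pushed with the fingertips about 20–25 mm above the bench, first straddling the can and then with the fingers shut for the last part so the gripper stayed clear of the red can. Sliding force was about 2–3 N. It rose to 6.5 N when the can met the board, and I stopped there and backed off.

**Last checks:**
- **Position:** the can's centre is about 0.4 mm past the dot towards the board and 2 mm to the side, measured to about 2 mm.
- **Upright:** it looks upright in both views, but I did not measure the angle separately.
- **Other objects:** the red and blue caps are within 0.1 pixel of where they started. I did not re-measure the jar or the tape measure, but the tool was well above the jar when it passed and did not go near the tape.
- **Robot:** it had backed off about 80 mm with no contact force, at 19.4 s on the clock.

**One disagreement:** the fingertips met the can about 10 mm further forward than the finger dimensions predicted. The offset was the same with the fingers open and shut, so I relied on the camera and force readings instead.

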